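Unlock the slide warmer and hold its lid open

ROBOT

A 6-joint arm with a two-finger parallel gripper is mounted at the origin on the work surface. World frame = base frame: x ahead of the robot, y to its left, z up, the work surface at z = 0. Lengths are in m, angles in degrees, forces in N, time in s.
With the tool pointing down it reaches from about 0.4 to 0.825 m from the base axis. Payload 7 kg.
Tool frame: the origin (TCP) lies on the centre line of the jaws, within the pads' length; the fingertips stand 14 mm ahead of it and the grasp point (between the pads) lies 5 mm behind it; z points along the fingers, x is the direction in which the jaws open and shut, and the axes are right-handed (so a half turn about z gives the same grasp; the last joint's range is limited). The gripper opens to 88 mm and grips with 3 to 60 N. Pads are 19 mm wide; open, the fingers measure 130 mm over their backs; the gripper's body (78 mm by 193 mm) begins 47 mm behind the grasp point.
Start: joints at [87.84, 20.546, 0.682, 0, -70.136, -16.507], TCP at [0.216, 0.639, 0.241] pointing down, gripper open.
Joint ranges: [-176.03, 176.03], [-82.01, 121.73], [-58.28, 71.71], [-173.87, 95.51], [-174.79, -0.11], [-173.66, 173.66]. Speed limits (degrees/s): [136.94, 136.94, 172.46, 180, 180, 180].

INTERFACE

Orientations are given as [roll, pitch, yaw] about the fixed x, y, z axes, in that order (R = Rz(yaw) Ry(pitch) Rx(roll)).
In Python, from plant import * gives the robot as it stands.
- The arm moves only by the shell command python3 -m handwheel 'ROWS' [OPENING]. ROWS is JSON, a list of rows, each a list of 2 entries, a list of its own where there are three numbers: the shift along the tool's x, y, z each as a share of 0.2 m, from -1 to 1, then the turn, a rotation vector about the tool's x, y, z each as a share of 360 degrees, from -1 to 1. In form: [[[tx, ty, tz], [ax, ay, az]], ...]. A call has 1 to 5 rows; each row is the pose to reach, as a shift and turn from the pose commanded when the call began, along the tool's axes at that moment, turning the shorter way round; what a row does not reach only later rows make up. A row lasts 1/12 s, in which the tool goes at most 41.7 mm and 7.16 degrees, less where a joint would pass 70% of its speed; a pose out of reach is approached as far as the arm can. A call with a number of a shift or a turn outside -1 to 1 is refused whole. A call with a gripper value outside its range is refused whole. OPENING is the closure, from -1 (fully open) to 1 (shut), set as the call begins (- or left out, the last holds). The fingers move at their own pace and stop on an object; the grip force is fixed at half the most. Time passes only in rows, so rows that repeat a pose let the fingers close. It gives the time, the measured TCP pose, the force and the opening at its end, in the units of the state.
- get_obs(): the state, without advancing time (a new reading comes with each control period).
- snapshot(name): name is "scene" or "top" or "wrist"; returns a dict with "color" (400x640x3 uint8, red, green, blue), "z_map" (400x640 float32, m along the optical axis (not along the pixel's ray), 0 where there is no reading), "intrinsics" (3x3 intrinsics, pixels), "rvec" (rotation vector, rad) and "tvec" (3), from world to camera coordinates, as OpenCV has them. Camera axes: x right, y down, z forward; pixel columns grow to the right and rows downward; lengths in m; the calibration is good to about 2 mm. A picture is of the moment at which its call begins.
- close_job(): hands the job in, once; it reports no verdict.
The state is a dict: "clock": time; "joint_pos": joint angles; "qvel": joint speeds; "tau": joint torques, N m; "tool_pos": TCP position; "orientation": TCP orientation; "force": force on the tool from outside, world axes, zero at the start; "moment": the same for the moment, N m; "opening": finger opening in m.
Only numpy, scipy, OpenCV 4.12 (cv2) and the standard library are available. Lean on these libraries where they do the work, as an engineer would, in place of code of your own. Each camera call takes 0.05 s, during which the arm holds its last target. There are 200 camera calls.

TASK

Slide the lid lock of the slide warmer fully away from the lid to its end stop, then lift the lid by the grip on its front edge until it is 40 degrees open. The lid has no stay and falls shut, so finish while still holding it by the grip, steady at 40 degrees, ready for a colleague to load slides. Leave the heat setting and everything else on the bench where it is.

Things in the scene. Friction and masses are not known exactly. Their poses are not given: they have to be found in the camera images.
- warmer: Slide warmer: cream box fixed to the bench, 220 mm deep (x -110 to 110 from its origin), 360 wide (y -190 to 170), deck and rim 100 high. Origin on its underside; x points away from its front, y left, z up. Left part (y -70 to 170): open chamber with slides, under the lid. Right part: flat deck with the lock (front) and the heat setting (back).
- lid (a joint): Lid angle in rad: 0 shut, 0.698 = 40 degrees, limit 1.5. A pale plate 208 x 222 mm, 12 mm thick, top face 114 mm above the bench when shut, about 0.5 kg, hinged at its back edge, axis along the warmer's y. It turns freely and falls shut; 2 to 4 N upward at the grip holds it. Until the lock is drawn back, its bolt stops the lid after 1 degree.
- lid_hinge (a point): The lid's hinge axis, at the middle of its length: 105 mm behind (x), 50 mm left of (y) and 100 mm above the warmer's origin. Opening raises the front edge and swings it back towards the hinge.
- lid_grip (a point): The lid's grip: black round bar, 24 mm diameter, 26 mm long along its y (hinge direction), jutting on a neck 14 mm wide in front of the middle of the lid's front edge. Pinched from above by its flat ends it turns between the fingers as the lid swings. Origin: bar's centre, shut 235 mm in front of and 8 mm above the hinge axis (108 above the bench; 257 at 40 degrees). Turns with the lid.
- lock (a joint): Travel of the lid lock in m: 0 = bolt fully over the lid, 0.045 = end stop, bolt clear of the lid. Starts between 0 and 0.008. It moves along the warmer's -y (to the right, away from the lid), stays where left, friction about 2 N.
- lock_top (a point): Centre of the top of the lock's grip: upright black block 18 mm (warmer's x) by 24 mm (y), top 44 mm above the deck (144 above the bench), at the deck's front, 60 mm in front of the warmer's origin. A steel bolt 12 mm wide, 5 mm thick, 17 to 22 mm above the deck, juts from it to the left over the lid.
- heat_top (a point): Centre of the top of the heat setting, a thin low sliding fin 22 x 6 mm and 20 mm high at the back of the deck beside scale marks, 120 mm behind the lock in the warmer's x. Not to be moved.
- jar_a: screw-capped specimen jar, 58 mm across and 66 mm high, standing on the bench close in front of the deck; leave alone. Origin: centre of its underside, z up
- jar_b: screw-capped specimen jar, 58 mm across and 66 mm high, standing on the bench in front of the chamber's left part; leave alone. Origin: centre of its underside, z up
- bottle: green glass reagent bottle, 60 mm across and 140 mm high, to the right; leave alone. Origin: centre of its underside, z up
- dish: flat clear culture dish with cover, 94 mm across and 17 mm high, lying to the right; leave alone. Origin: centre of its underside, z up
- slide_box: closed blue slide box 85 x 60 x 34 mm, to the left; leave alone. Origin: centre of its underside, z up
- timer: small white timer 60 x 60 x 20 mm lying to the left, near the robot; leave alone. Origin: centre of its underside, z up

How it is judged (in metres and radians):
On the way, in this order (a step that is already met when the one before it is completed fails the run):
1. the lock is slid to its end stop while the lid is still shut (value of joint lock above 0.042 m and value of joint lid below 0.06 rad), for 0.2 s.
2. the lid is held by its grip at 40 degrees (value of joint lid between 0.5934 and 0.8029 rad and (contact force between the fingers and lid_c1 above 1 N or contact force between the fingers and lid_c2 above 1 N) and value of joint lock above 0.041 m), for 0.5 s.
At the end, for the whole second after the job is handed in: The robot is still holding: the fingers press on the lid's grip (lid_c1, its bar, or lid_c2, its neck; over 1 N) and the lid stands still at 40 degrees, within 6 degrees either way, through the last second; the lock is still within 4 mm of its end stop (all of step 2 and velocity of joint lid between -0.08 and 0.08 rad/s); the arm keeps its last pose, push and grip.
It fails at once if the heat setting is moved by more than 6 mm (distance of heat_top from where it was at the start of the episode above 0.006 m).
It fails at once if a bystander is pushed more than 25 mm or tipped over (distance of any of jar_a, jar_b, bottle, dish, slide_box, timer from where it was at the start of the episode above 0.025 m or angle between any of jar_a, jar_b, bottle, dish, slide_box, timer's own z axis and vertical above 0.5 rad).
It also fails if it takes over 48 s, if anything falls off the work surface, if the arm or the gripper's body presses on something with over 40 N, if the wrist force passes 120 N, or if a joint passes its speed limit or range.

## Working session

There is one attempt and no reset: what is moved stays moved. The work goes in short steps, Python scripts to look and compute and a shell command to move; the robot and the scene stay as the last step left them, time stands still between calls to the robot, and variables do not carry over. Pictures are saved under pics/ and viewed, about 8 in all and at most 12, crops included, and the job is handed in when it is done.

```bash
ls; mkdir -p pics
cat > h.py <<'E'
from plant import *
import numpy as np, cv2
from scipy.spatial.transform import Rotation as R
def cam(n):
    s=snapshot(n); s['Rm']=cv2.Rodrigues(np.array(s['rvec'],float))[0]; s['t']=np.array(s['tvec'],float).ravel(); s['K']=np.array(s['intrinsics'],float); return s
def onplane(s,uv,z):
    d=s['Rm'].T@np.linalg.solve(s['K'],[uv[0],uv[1],1.]); c=-s['Rm'].T@s['t']; return c+d*(z-c[2])/d[2]
def world(s):
    v,u=np.indices(s['z_map'].shape); Z=s['z_map']; K=s['K']
    P=np.stack([(u-K[0,2])*Z/K[0,0],(v-K[1,2])*Z/K[1,1],Z],-1)
    return (P-s['t'])@s['Rm']
def proj(s,p):
    q=s['K']@(s['Rm']@np.array(p)+s['t']); return q[:2]/q[2]
def save(s,n): cv2.imwrite('pics/'+n,s['color'][:,:,::-1])
E
python3 - <<'E'
from h import *
for n in('top','scene'):
    s=cam(n); save(s,n+'1.png'); np.savez(n+'1.npz',**s)
    print(n,-s['Rm'].T@s['t'])
o=get_obs(); print(o)
E
```

```text
pics
top [0.36066708 0.00631219 1.19345872]
scene [ 1.16224052 -0.32464259  1.22421109]
{'clock': 0.1, 'joint_pos': array([ 8.78400629e+01,  2.05875391e+01,  6.40067574e-01, -1.64842130e-02,
       -7.01348358e+01, -1.65082827e+01]), 'qvel': array([-0.10931799, -0.08878348,  0.1823507 ,  0.04322314,  0.02550139,
       -0.03681724]), 'tau': array([-4.62521766e-04, -5.84159768e+01,  2.93751061e+01,  7.01533824e+00,
        1.01758653e-02, -5.24193570e-05]), 'tool_pos': array([0.21594222, 0.63910577, 0.23972588]), 'orientation': array([-1.79991468e+02, -8.33183162e-02, -1.08673839e+02]), 'force': array([-0.99793537, -0.28626276, -0.53431628]), 'moment': array([ 0.01536478, -0.03830272, -0.05248305]), 'opening': 0.08730167605636097}
```

View pics/top1.png

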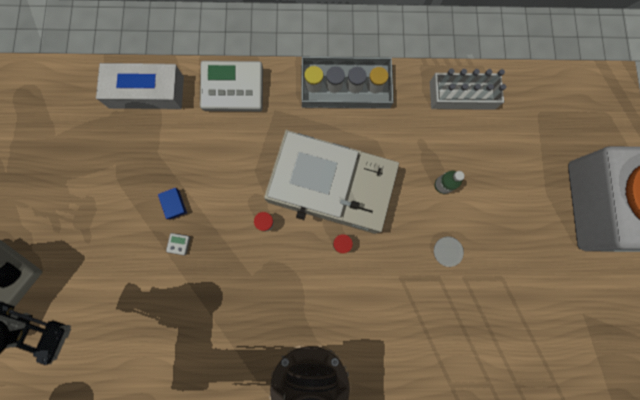

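View pics/scene1.png

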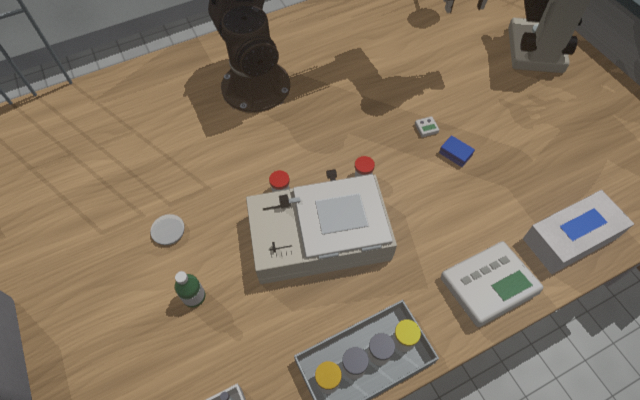

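Top view: the warmer lies with its lid left and its deck right. The grip is near (301,213), the lock block near (354,205), the fin near (379,171), and the jars at (263,221) and (344,244). The arm stands at left and the path to the warmer looks clear. The scene view shows the same, with the grip at (332,174) and the lock at (285,201).

Run:
```python
from h import *
for n in('top','scene'):
    s=dict(np.load(n+'1.npz')); W=world(s); hsv=cv2.cvtColor(s['color'],cv2.COLOR_RGB2HSV)
    near=(W[...,0]>.35)&(W[...,0]<.9)&(abs(W[...,1])<.3)&(s['z_map']>0)
    m=near&(W[...,2]>.088)&(W[...,2]<.125)&(hsv[...,2]>70)
    m=cv2.morphologyEx(m.astype(np.uint8),cv2.MORPH_OPEN,np.ones((3,3)))
    k,l,st,_=cv2.connectedComponentsWithStats(m); i=1+np.argmax(st[1:,4])
    P=W[l==i]; c,sz,a=cv2.minAreaRect(P[:,:2].astype(np.float32)); print(n,'warmer',c,sz,a, st[i])
    b=near&(hsv[...,2]<60)&(W[...,2]>.07)
    k,l,st,ce=cv2.connectedComponentsWithStats(b.astype(np.uint8))
    for i in range(1,k):
        if st[i,4]>5: print(' dark',ce[i].round(1),st[i],np.median(W[l==i],0).round(4),'zmax',W[l==i][:,2].max().round(3))
    r=near&(hsv[...,1]>150)&((hsv[...,0]<8)|(hsv[...,0]>172))&(hsv[...,2]>80)
    k,l,st,ce=cv2.connectedComponentsWithStats(r.astype(np.uint8))
    for i in range(1,k):
        if st[i,4]>30: print(' red',ce[i].round(1),onplane(s,ce[i],.066).round(4))
    u,v,w,h=(240,120,170,140) if n=='top' else (235,140,180,150)
    cv2.imwrite(f'pics/{n}c.png',cv2.resize(s['color'][v:v+h,u:u+w,::-1],None,fx=4,fy=4,interpolation=cv2.INTER_CUBIC))
```

```text
top warmer (0.6071325540542603, -0.06589654088020325) (0.3604832589626312, 0.22179007530212402) 73.91688537597656 [ 265  131  134  101 8347]
 dark [378.7 171.6] [377 169   4   6  15] [ 0.6288 -0.2025  0.1191] zmax 0.124
 dark [356.7 205.9] [350 201  22  11  70] [ 0.5216 -0.1295  0.1415] zmax 0.146
 dark [301.2 213.2] [297 207   9  12  74] [0.5038 0.0269 0.1159] zmax 0.124
 red [262.9 220.9] [0.4868 0.1425 0.066 ]
 red [342.7 243.5] [ 0.4188 -0.0974  0.066 ]
scene warmer (0.6090694665908813, -0.06759607791900635) (0.36092516779899597, 0.22262078523635864) 74.05113220214844 [  246   175   150    98 10092]
 dark [283.9 203.2] [279 199  10   8  42] [ 0.5367 -0.1312  0.1258] zmax 0.146
 red [364.2 163.9] [0.4885 0.1403 0.066 ]
 red [278.8 178.7] [ 0.4217 -0.0997  0.066 ]
```

View pics/topc.png

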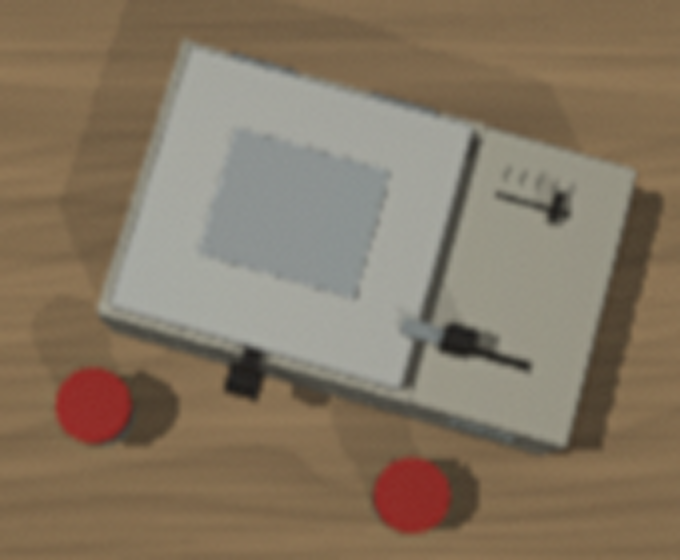

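```bash
cat >> h.py <<'E'
O=np.array([.6108,-.0571,0]); psi=np.radians(-16.)
XW=np.array([np.cos(psi),np.sin(psi),0]); YW=np.array([-np.sin(psi),np.cos(psi),0])
def wp(x,y,z): return O+x*XW+y*YW+[0,0,z]
def inw(p): d=np.array(p)-O; return np.array([d@XW,d@YW,d[2]])
def rel(p,yaw=-106.,pitch_roll=(180.,0.)):
    o=get_obs(); r=R.from_euler('xyz',o['orientation'],degrees=True)
    t=R.from_euler('xyz',[pitch_roll[0],pitch_roll[1],yaw],degrees=True)
    print('tcp',o['tool_pos'].round(4),o['orientation'].round(2),'share',(r.inv().apply(np.array(p)-o['tool_pos'])/.2).round(3),
     'turn',((r.inv()*t).as_rotvec(degrees=True)/360).round(4),'F',o['force'].round(1),'t',round(o['clock'],2),'open',round(o['opening'],4))
E
python3 - <<'E'
from h import *
s=dict(np.load('top1.npz')); p=onplane(s,(355,205),.144); print('lock',p,inw(p)); W=world(s)
s2=dict(np.load('scene1.npz')); print(inw(onplane(s2,(285,200.5),.144)),proj(s,wp(-.06,-.1,.144)),proj(s2,wp(-.06,-.1,.144)))
rel(wp(-.06,inw(p)[1],.24))
E
```

```text
lock [ 0.52356946 -0.12673778  0.144     ] [-0.0646566  -0.09098413  0.144     ]
[-0.04826786 -0.08794881  0.144     ] [358.47722277 204.31482216] [279.70290371 197.46136425]
tcp [0.2159 0.6391 0.2397] [-1.7999e+02 -8.0000e-02 -1.0867e+02] share [ 3.134 -2.706  0.004] turn [-0.     -0.0002 -0.0074] F [-1.  -0.3 -0.5] t 0.1 open 0.0873
```

```bash
T='[[0.78,-0.67,0],[0,0,0]]'
python3 -m handwheel '[[[0.78,-0.67,0],[0,0,0]],[[0.78,-0.67,0],[0,0,0]],[[0.78,-0.67,0],[0,0,0]],[[0.78,-0.67,0],[0,0,0]],[[0.78,-0.67,0],[0,0,0]]]'
python3 -m handwheel '[[[0.78,-0.67,0],[0,0,0]],[[0.78,-0.67,0],[0,0,0]],[[0.78,-0.67,0],[0,0,0]],[[0.78,-0.67,0],[0,0,0]],[[0.78,-0.67,0],[0,0,0]]]'
python3 -m handwheel '[[[0.78,-0.67,0],[0,0,0]],[[0.78,-0.67,0],[0,0,0]],[[0.78,-0.67,0],[0,0,0]],[[0.78,-0.67,0],[0,0,0]],[[0.78,-0.67,0],[0,0,0]]]'
python3 - <<'E'
from h import *
rel(wp(-.06,-.09,.24)); s=cam('wrist'); save(s,'w1.png')
print([proj(s,wp(-.06,-.09,.144)),proj(s,wp(-.13,.05,.108))])
E
```

```text
clock: 0.52
tool_pos: [0.2933, 0.4464, 0.2401]
orientation: [180.0, -0.0, -108.7]
force: [1.1, -0.8, 1.0]
opening: 0.0872
clock: 0.93
tool_pos: [0.3701, 0.2558, 0.2406]
orientation: [180.0, 0.0, -108.6]
force: [0.9, -0.1, -0.8]
opening: 0.0872
clock: 1.35
tool_pos: [0.4472, 0.0652, 0.2407]
orientation: [-180.0, 0.0, -108.7]
force: [1.1, 0.6, 0.1]
opening: 0.0874
tcp [0.4472 0.0652 0.2407] [-1.7999e+02  3.0000e-02 -1.0866e+02] share [ 0.781 -0.692  0.003] turn [-0.      0.0001 -0.0074] F [1.1 0.6 0.1] t 1.35 open 0.0874
[array([561.175522  ,  -1.02662889]), array([342.1663824 , 119.32356075])]
```

```bash
python3 -m handwheel '[[[0.78,-0.69,0],[0,0,-0.0074]],[[0.78,-0.69,0],[0,0,-0.0074]],[[0.78,-0.69,0],[0,0,-0.0074]],[[0.78,-0.69,0],[0,0,-0.0074]],[[0.78,-0.69,0],[0,0,-0.0074]]]'
python3 - <<'E'
from h import *
rel(wp(-.06,-.09,.24)); s=cam('wrist'); save(s,'w2.png'); np.savez('w2.npz',**s)
print([proj(s,wp(-.06,-.09,.144)),proj(s,wp(-.13,.05,.108)),proj(s,wp(-.11,-.19,.1)),-s['Rm'].T@s['t'],s['Rm'].round(2).tolist()])
E
```

```text
clock: 1.82
tool_pos: [0.5282, -0.1265, 0.2404]
orientation: [180.0, 0.0, -106.0]
force: [0.7, 0.6, -0.8]
opening: 0.0876
tcp [ 0.5282 -0.1265  0.2404] [ 1.7999e+02  1.0000e-02 -1.0599e+02] share [ 0.003 -0.001  0.002] turn [0. 0. 0.] F [ 0.7  0.6 -0.8] t 1.82 open 0.0876
[array([318.61258526, 205.39489583]), array([164.45305418, 268.07743994]), array([427.22624824, 244.07665405]), array([ 0.59711757, -0.14494471,  0.38524689]), [[-0.28, -0.96, -0.0], [-0.93, 0.27, 0.26], [-0.25, 0.07, -0.96]]]
```

View pics/w2.png

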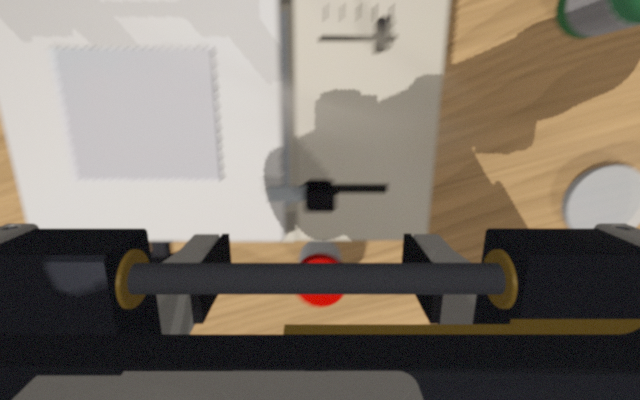

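Wrist view: the block is at about (319,195), centred between the fingers. The front deck corner is near (430,241). Jar_a's cap is at (320,280) and the fin at (384,35).

Run:
```python
from h import *
s=dict(np.load('w2.npz')); W=world(s); print(s['K'][0,0])
g=cv2.cvtColor(s['color'],cv2.COLOR_RGB2GRAY); m=np.zeros(g.shape,np.uint8); m[165:225,295:395]=(g[165:225,295:395]<60)
for z in (.136,.13):
  q=(m>0)&(W[...,2]>z); vs,us=np.nonzero(q); print(len(us),us.min(),us.max(),vs.min(),vs.max(),np.median(W[q],0))
q=(m>0)&(W[...,2]>.138)
P=np.array([inw(p) for p in W[q]]); print(np.percentile(P,[3,50,97],0).round(4))
# warmer in wrist: right edge and front edge of deck at z .1
for uv in [(430,241)]: print(inw(onplane(s,uv,.1)))
for v in (60,225):
    row=s['z_map'][v]; e=[u for u in range(400,470) if abs(W[v,u,2]-.1)<.02]; print('right edge',v,max(e),inw(onplane(s,(max(e),v),.1)).round(4))
for u in (40,250,400):
    e=[v for v in range(200,260) if abs(W[v,u,2]-(.1 if u>290 else .114))<.02]; print('front',u,max(e) if e else 0,inw(W[max(e)-1,u]).round(4) if e else '')
```

```text
334.71365450734373
549 305 363 189 210 [ 0.53306578 -0.12887416  0.14433506]
597 305 363 187 210 [ 0.53386058 -0.12894395  0.14424533]
[[-0.0626 -0.1     0.1397]
 [-0.0549 -0.0903  0.1444]
 [-0.0491 -0.0813  0.1458]]
[-0.10697124 -0.19227387  0.1       ]
right edge 60 441 [ 0.0472 -0.1873  0.1   ]
right edge 225 425 [-0.0915 -0.1864  0.1   ]
front 40 227 [-0.0866  0.148   0.1154]
front 250 242 [-0.101  -0.0306  0.1143]
front 400 241 [-0.1058 -0.1646  0.1005]
```

```bash
python3 -m handwheel '[[[0,-0.015,0.2],[0,0,0]],[[0,-0.015,0.4],[0,0,0]],[[0,-0.015,0.5],[0,0,0]],[[0,-0.015,0.5],[0,0,0]]]'
python3 -m handwheel '[[[0,0,0],[0,0,0]],[[0,0,0],[0,0,0]],[[0,0,0],[0,0,0]],[[0,0,0],[0,0,0]],[[0,0,0],[0,0,0]]]' 1
python3 -m handwheel '[[[0,0,0],[0,0,0]],[[0,0,0],[0,0,0]],[[0,0,0],[0,0,0]],[[0,0,0],[0,0,0]],[[0,0,0],[0,0,0]]]'
```

```text
clock: 2.2
tool_pos: [0.5272, -0.1256, 0.1354]
orientation: [179.5, -0.1, -106.1]
force: [0.0, 0.1, -0.2]
opening: 0.0873
clock: 2.62
tool_pos: [0.5316, -0.1251, 0.142]
orientation: [-179.9, 0.1, -106.0]
force: [-0.3, 0.1, 0.5]
opening: 0.0599
clock: 3.03
tool_pos: [0.5308, -0.1255, 0.1406]
orientation: [180.0, -0.0, -106.0]
force: [-0.4, -2.1, 0.7]
opening: 0.0262
```

```bash
python3 -m handwheel '[[[0,0,0],[0,0,0]],[[0,0,0],[0,0,0]],[[0.01,0,0],[0,0,0]],[[0.02,0,0],[0,0,0]],[[0.04,0,0],[0,0,0]]]'
python3 -m handwheel '[[[0.03,0,0],[0,0,0]],[[0.06,0,0],[0,0,0]],[[0.09,0,0],[0,0,0]],[[0.12,0,0],[0,0,0]],[[0.14,0,0],[0,0,0]]]'
python3 -m handwheel '[[[0.01,0,0],[0,0,0]],[[0.01,0,0],[0,0,0]],[[0.02,0,0],[0,0,0]],[[0.02,0,0],[0,0,0]],[[0.02,0,0],[0,0,0]]]'
```

```text
clock: 3.45
tool_pos: [0.5287, -0.1327, 0.1407]
orientation: [-180.0, 0.0, -106.0]
force: [-2.1, 1.8, 3.9]
opening: 0.0235
clock: 3.87
tool_pos: [0.5206, -0.1608, 0.1407]
orientation: [-180.0, -0.0, -106.0]
force: [-1.4, 3.3, 5.2]
opening: 0.0238
clock: 4.28
tool_pos: [0.5196, -0.1641, 0.1407]
orientation: [180.0, -0.0, -106.0]
force: [-2.3, -0.2, 5.3]
opening: 0.0237
```

```bash
python3 -m handwheel '[[[0.01,0,0],[0,0,0]],[[0.01,0,0],[0,0,0]],[[0.01,0,0],[0,0,0]],[[0.01,0,0],[0,0,0]]]'
python3 -m handwheel '[[[0.01,0,0],[0,0,0]],[[0.01,0,0],[0,0,0]],[[0.01,0,0],[0,0,0]],[[0.01,0,0],[0,0,0]]]'
```

```text
clock: 4.62
tool_pos: [0.5191, -0.1659, 0.1406]
orientation: [180.0, -0.0, -106.0]
force: [-2.2, 0.2, 5.7]
opening: 0.0238
clock: 4.95
tool_pos: [0.5186, -0.1677, 0.1407]
orientation: [180.0, -0.0, -106.0]
force: [-2.3, 1.0, 5.2]
opening: 0.0236
```

```bash
python3 -m handwheel '[[[0.01,0,0],[0,0,0]],[[0.01,0,0],[0,0,0]],[[0.01,0,0],[0,0,0]],[[0.01,0,0],[0,0,0]]]'
python3 -m handwheel '[[[0.01,0,0],[0,0,0]],[[0.01,0,0],[0,0,0]],[[0.01,0,0],[0,0,0]],[[0.01,0,0],[0,0,0]]]'
python3 -m handwheel '[[[0.01,0,0],[0,0,0]],[[0.01,0,0],[0,0,0]],[[0.01,0,0],[0,0,0]],[[0.01,0,0],[0,0,0]]]'
```

```text
clock: 5.28
tool_pos: [0.5181, -0.1696, 0.1407]
orientation: [180.0, -0.0, -106.0]
force: [-3.3, 0.9, 5.0]
opening: 0.0237
clock: 5.62
tool_pos: [0.518, -0.1702, 0.1407]
orientation: [-180.0, 0.1, -106.0]
force: [-2.3, 10.0, 7.1]
opening: 0.0238
clock: 5.95
tool_pos: [0.5179, -0.1706, 0.1407]
orientation: [-179.9, 0.2, -106.0]
force: [-2.1, 18.6, 8.7]
opening: 0.0237
```

```bash
python3 -m handwheel '[[[0,0,0],[0,0,0]],[[0,0,0],[0,0,0]],[[0,0,0],[0,0,0]],[[0,0,0],[0,0,0]],[[0,0,0],[0,0,0]]]' -1
python3 -m handwheel '[[[0,0,0],[0,0,0]],[[0,0,0],[0,0,0]],[[0,0,-0.15],[0,0,0]],[[0,0,-0.3],[0,0,0]],[[0,0,-0.5],[0,0,0]]]'
python3 - <<'E'
from h import *
rel(wp(-.13+.002,.05,.2)); s=cam('wrist'); save(s,'w3.png'); np.savez('w3.npz',**s)
t=cam('top'); np.savez('t3.npz',**t)
cv2.imwrite('pics/t3.png',cv2.resize(t['color'][120:260,240:410,::-1],None,fx=4,fy=4,interpolation=cv2.INTER_CUBIC))
E
```

```text
clock: 6.37
tool_pos: [0.5169, -0.1737, 0.1403]
orientation: [180.0, -0.0, -106.0]
force: [-0.0, 0.2, 0.4]
opening: 0.0518
clock: 6.78
tool_pos: [0.5156, -0.1734, 0.2396]
orientation: [179.7, -0.1, -106.0]
force: [0.9, 0.8, -0.1]
opening: 0.084
tcp [ 0.5156 -0.1734  0.2396] [ 1.7974e+02 -5.0000e-02 -1.0603e+02] share [-0.94   0.342  0.199] turn [ 0.0007 -0.0001 -0.0001] F [ 0.9  0.8 -0.1] t 6.78 open 0.084
```

View pics/w3.png

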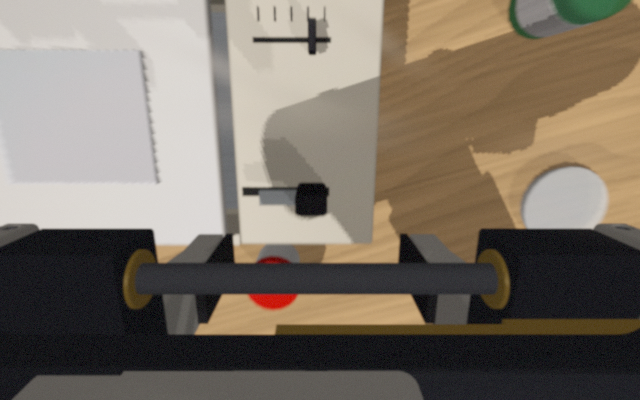

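Wrist view: the block at (312,200) is at the right end of its slot and the bolt at (272,195) is clear of the lid edge at x ≈ 235. The fin at (312,37) is still beside its marks. Next I'll move over the grip.

```bash
python3 -m handwheel '[[[-0.94,0.34,0],[0,0,0]],[[-0.94,0.34,0],[0,0,0]],[[-0.94,0.34,0],[0,0,0]],[[-0.94,0.34,0],[0,0,0]],[[-0.94,0.34,0],[0,0,0]]]'
python3 -m handwheel '[[[0,0,0],[0,0,0]]]'
python3 - <<'E'
from h import *
rel(wp(-.13+.002,.05,.107)); s=cam('wrist'); save(s,'w4.png'); np.savez('w4.npz',**s)
print(proj(s,wp(-.128,.05,.12)))
E
```

```text
clock: 7.3
tool_pos: [0.5031, 0.0281, 0.2408]
orientation: [-180.0, 0.0, -106.0]
force: [0.0, -0.3, 0.2]
opening: 0.0877
clock: 7.38
tool_pos: [0.5035, 0.0304, 0.2408]
orientation: [-179.9, 0.1, -105.8]
force: [-0.6, -1.1, -0.4]
opening: 0.0874
tcp [0.5035 0.0304 0.2408] [-1.7994e+02  8.0000e-02 -1.0578e+02] share [0.024 0.005 0.669] turn [-0.0002  0.0002  0.0006] F [-0.6 -1.1 -0.4] t 7.38 open 0.0874
[323.4653743  198.42108143]
```

View pics/w4.png

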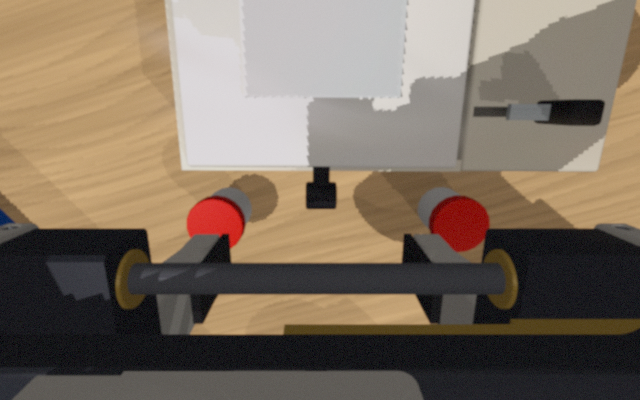

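Wrist view: the bar at (321,195) is centred between the fingers, within about 1 mm of the prediction. Both jars (215,222) and (460,222) are low and clear of the fingertips. Now I'll descend.

```bash
python3 -m handwheel '[[[0,0,0.2],[0,0,0]],[[0,0,0.4],[0,0,0]],[[0,0,0.55],[0,0,0]],[[0,0,0.67],[0,0,0]],[[0,0,0.67],[0,0,0]]]'
python3 -m handwheel '[[[0,0,0],[0,0,0]],[[0,0,0],[0,0,0]]]'
python3 - <<'E'
from h import *
rel(wp(-.13+.002,.05,.107))
E
```

```text
clock: 7.85
tool_pos: [0.5004, 0.024, 0.102]
orientation: [179.6, -0.3, -106.1]
force: [-1.4, 0.2, 0.1]
opening: 0.0878
clock: 8.02
tool_pos: [0.5046, 0.0258, 0.1079]
orientation: [-179.9, 0.0, -106.0]
force: [0.0, -0.4, 0.4]
opening: 0.0878
tcp [0.5046 0.0258 0.1079] [-1.7992e+02  3.0000e-02 -1.0601e+02] share [0.002 0.015 0.005] turn [-0.0002  0.0001 -0.    ] F [ 0.  -0.4  0.4] t 8.02 open 0.0878
```

```bash
python3 -m handwheel '[[[0,0.015,0.01],[0,0,0]],[[0,0.015,0.01],[0,0,0]],[[0,0.015,0.01],[0,0,0]],[[0,0.015,0.01],[0,0,0]],[[0,0.015,0.01],[0,0,0]]]' 1
python3 -m handwheel '[[[0,0,0],[0,0,0]],[[0,0,0],[0,0,0]],[[0,0,0],[0,0,0]],[[0,0,0],[0,0,0]],[[0,0,0],[0,0,0]]]'
python3 -m handwheel '[[[0,0,0],[0,0,0]],[[0,0,0],[0,0,0]],[[0,0,0],[0,0,0]]]'
python3 - <<'E'
from h import *
o=get_obs(); p=inw(o['tool_pos']); print('tcp in warmer',p)
r=np.hypot(.235,.008); a0=np.arctan2(.008,.235)
for d in (0,5,10,15,20,25,30,35,40):
    a=a0+np.radians(d); print(d,'ty',round(-(.235-r*np.cos(a))/.2,3),'tz',round(-(r*np.sin(a)-.008)/.2,3))
E
```

```text
clock: 8.43
tool_pos: [0.5009, 0.027, 0.1051]
orientation: [-180.0, 0.0, -106.0]
force: [0.2, 0.6, 0.2]
opening: 0.0599
clock: 8.85
tool_pos: [0.5007, 0.027, 0.1045]
orientation: [-180.0, 0.0, -106.0]
force: [-0.5, 12.3, -1.2]
opening: 0.0263
clock: 9.1
tool_pos: [0.5008, 0.0274, 0.1045]
orientation: [-180.0, 0.0, -106.0]
force: [-0.7, 5.5, -1.9]
opening: 0.0259
tcp in warmer [-0.12901905  0.05093759  0.10451108]
0 ty 0.0 tz -0.0
5 ty -0.008 tz -0.102
10 ty -0.025 tz -0.203
15 ty -0.05 tz -0.303
20 ty -0.085 tz -0.399
25 ty -0.127 tz -0.493
30 ty -0.177 tz -0.582
35 ty -0.235 tz -0.667
40 ty -0.301 tz -0.746
```

```bash
python3 -m handwheel '[[[-0.004,0,-0.02],[0,0,0]],[[-0.004,-0.002,-0.04],[0,0,0]],[[-0.004,-0.004,-0.06],[0,0,0]],[[-0.004,-0.006,-0.08],[0,0,0]],[[-0.004,-0.008,-0.10],[0,0,0]]]'
python3 -m handwheel '[[[0,-0.003,-0.02],[0,0,0]],[[0,-0.006,-0.04],[0,0,0]],[[0,-0.01,-0.06],[0,0,0]],[[0,-0.013,-0.08],[0,0,0]],[[0,-0.017,-0.10],[0,0,0]]]'
python3 - <<'E'
from h import *
o=get_obs(); p=inw(o['tool_pos']); print(p,o['force'])
c=cam('scene'); save(c,'s5.png'); W=world(c)
E
```

```text
clock: 9.52
tool_pos: [0.5023, 0.027, 0.125]
orientation: [180.0, -0.0, -106.0]
force: [2.8, 0.4, -4.5]
opening: 0.0258
clock: 9.93
tool_pos: [0.5055, 0.0261, 0.1449]
orientation: [180.0, -0.0, -106.0]
force: [2.6, -0.3, -4.3]
opening: 0.0261
[-0.12411487  0.05098095  0.14491025] [ 2.56075844 -0.3002722  -4.27063208]
```

View pics/s5.png

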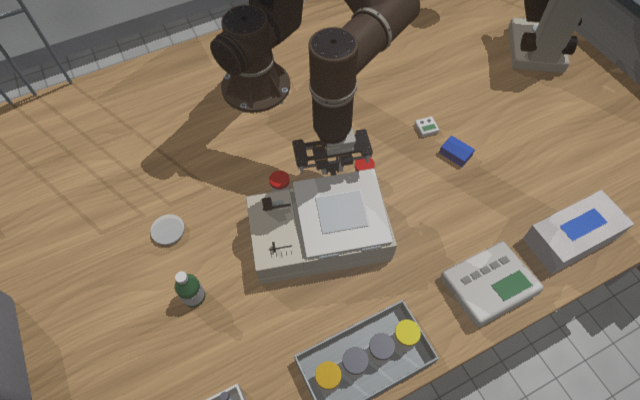

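Scene view: the gripper holds the grip near (333,165) and the lid is slightly raised. The lock is right at (268,203), and the jars and fin are in place. The wrist carries the lid's weight (−4.3 N), so I'll go on.

```bash
python3 -m handwheel '[[[0,-0.005,-0.02],[0,0,0]],[[0,-0.01,-0.04],[0,0,0]],[[0,-0.015,-0.06],[0,0,0]],[[0,-0.02,-0.08],[0,0,0]],[[0,-0.025,-0.10],[0,0,0]]]'
python3 -m handwheel '[[[0,-0.007,-0.02],[0,0,0]],[[0,-0.014,-0.04],[0,0,0]],[[0,-0.021,-0.058],[0,0,0]],[[0,-0.028,-0.077],[0,0,0]],[[0,-0.035,-0.096],[0,0,0]]]'
python3 -m handwheel '[[[0,-0.008,-0.02],[0,0,0]],[[0,-0.016,-0.04],[0,0,0]],[[0,-0.025,-0.058],[0,0,0]],[[0,-0.034,-0.076],[0,0,0]],[[0,-0.042,-0.094],[0,0,0]]]'
python3 -m handwheel '[[[0,-0.01,-0.018],[0,0,0]],[[0,-0.02,-0.036],[0,0,0]],[[0,-0.03,-0.054],[0,0,0]],[[0,-0.04,-0.072],[0,0,0]],[[0,-0.05,-0.089],[0,0,0]]]'
python3 - <<'E'
from h import *
o=get_obs(); print(inw(o['tool_pos']),o['force'])
E
```

```text
clock: 10.4
tool_pos: [0.5106, 0.0247, 0.165]
orientation: [-180.0, -0.0, -106.0]
force: [2.4, -2.0, -2.8]
opening: 0.0258
clock: 10.82
tool_pos: [0.5171, 0.0228, 0.184]
orientation: [180.0, -0.0, -106.0]
force: [0.4, -0.7, -4.9]
opening: 0.0258
clock: 11.23
tool_pos: [0.5253, 0.0205, 0.2028]
orientation: [180.0, -0.0, -106.0]
force: [1.1, -1.9, -4.3]
opening: 0.0262
clock: 11.65
tool_pos: [0.535, 0.0176, 0.2207]
orientation: [-180.0, -0.0, -106.0]
force: [0.3, -1.3, -4.8]
opening: 0.0261
[-0.09343384  0.05096103  0.22072479] [ 0.30122838 -1.3432481  -4.83890207]
```

```bash
python3 -m handwheel '[[[0,-0.012,-0.017],[0,0,0]],[[0,-0.024,-0.034],[0,0,0]],[[0,-0.036,-0.051],[0,0,0]],[[0,-0.047,-0.068],[0,0,0]],[[0,-0.058,-0.085],[0,0,0]]]'
python3 -m handwheel '[[[0,-0.013,-0.016],[0,0,0]],[[0,-0.026,-0.032],[0,0,0]],[[0,-0.039,-0.048],[0,0,0]],[[0,-0.052,-0.064],[0,0,0]],[[0,-0.065,-0.079],[0,0,0]]]'
python3 -m handwheel '[[[0,0,0],[0,0,0]],[[0,0,0],[0,0,0]],[[0,0,0],[0,0,0]],[[0,0,0],[0,0,0]],[[0,0,0],[0,0,0]]]'
python3 -m handwheel '[[[0,0,0],[0,0,0]],[[0,0,0],[0,0,0]],[[0,0,0],[0,0,0]],[[0,0,0],[0,0,0]],[[0,0,0],[0,0,0]]]'
python3 - <<'E'
from h import *
o=get_obs(); print(inw(o['tool_pos']),o['force'])
for n in ('scene','top'):
    c=cam(n); save(c,n+'6.png'); W=world(c)
    D=(W-O); x=D@XW; y=D@YW; z=W[...,2]; g=c['color'].min(-1)
    q=(y>-.05)&(y<.15)&(z>.125)&(x>-.08)&(x<.1)&(g>110)&(c['z_map']>0)&((y<-.02)|(y>.12))
    if q.sum()>50:
        k=np.polyfit(x[q],z[q],1); print(n,q.sum(),'lid angle',np.degrees(np.arctan(-k[0])),'resid',np.std(z[q]-np.polyval(k,x[q])))
E
```

```text
clock: 12.07
tool_pos: [0.5463, 0.0144, 0.2377]
orientation: [-180.0, -0.0, -106.0]
force: [0.1, -2.9, -5.3]
opening: 0.026
clock: 12.48
tool_pos: [0.5588, 0.0108, 0.2534]
orientation: [-180.0, -0.0, -106.0]
force: [-0.2, -3.2, -5.0]
opening: 0.0258
clock: 12.9
tool_pos: [0.5586, 0.0109, 0.2532]
orientation: [-180.0, -0.0, -106.0]
force: [-0.4, -6.2, -4.0]
opening: 0.0254
clock: 13.32
tool_pos: [0.5586, 0.0109, 0.2531]
orientation: [-180.0, -0.0, -106.0]
force: [-0.6, -6.1, -3.7]
opening: 0.026
[-0.0689518   0.05098076  0.25313911] [-0.57929493 -6.14951537 -3.67472003]
scene 1834 lid angle 39.39139581842333 resid 0.004405891118829183
top 210 lid angle 39.442396181642195 resid 0.0015814459490657848
```

View pics/scene6.png

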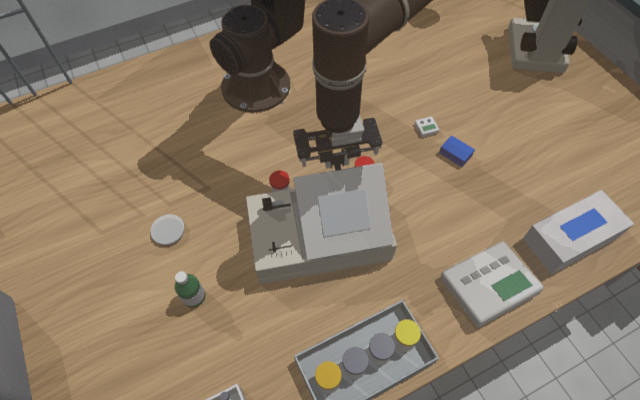

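Scene view: the lid is raised and held by the grip near (337,165). The lock is at its end at (268,203), the fin is at (274,246), and the jars, dish and bottle are where they were. Depth gives the lid angle as about 39.4° in both views and the pose is steady, so I'm handing in.

```bash
python3 -c "
from plant import *
o=get_obs();print(o['clock'],o['opening'],o['qvel'].round(2));print(close_job())"
```

```text
13.4167 0.02594012942909629 [-0.04  0.08 -0.04 -0.02 -0.04  0.02]
the job is handed in; nothing more can be done
None
```

I slid the lock about 45 mm to its end stop, where the push force rose from about 1 N to 19 N while the tool all but stopped. I then pinched the lid's grip by its flat ends, lifted it along its arc to about 40 degrees, and handed in at 13.4 s while still holding it.

- **Lid angle:** depth fits gave 39.4° in both the scene and top views. The scene fit was the noisier of the two, with 4.4 mm residual against 1.6 mm.
- **Hold:** the fingers were on the 26 mm bar at 25.9 mm opening. The wrist read about 4 N of lid weight and a steady 6 N sideways, and the arm was still.
- **Rest of the bench:** in the last scene picture the lock was still at its end. The heat setting, jars, bottle, dish, slide box and timer looked unmoved. I judged these by eye and did not measure them.

No check failed.

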